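# Load the seasoning caddy

## Task

Get the seasoning caddy ready for cooking: set the garlic bulb in the small round seat, the pepper mill in the large round seat, and the two tall spice jars in the rectangular bays, one in each, whichever way round. Everything must stand upright on the caddy's floor, well inside its own place. The steel scourer, the dish-soap bottle and the short jar do not belong in it: leave them standing where they are.

Things in the scene. Friction and masses are not known exactly. Their poses are not given: they have to be found in the camera images.
- caddy: fixed low wooden tray, 165 (x) x 170 (y) mm, walls 18 high, floor 6 above worktop, any yaw. Origin: centre of underside, z up. Its -x half: two bays, 64 (x) x 77 (y), centres at own (x,y) (-45.5,41) and (-45.5,-41), dividers 15 high. Its +x half: two round seats, darker rings 8 high on the floor: large, 78 inside diameter, centre (34.5,37); small, 66 inside, centre (34.5,-43). All mm
- garlic: whole pale pink garlic bulb standing on its root end, 48 x 50 x 51 mm (51 tall with its pointed tip; widest about 20 mm up). Belongs in the caddy's small round seat. Origin: centre of its underside, z up
- spice_jar_a: upright glass spice jar with a green screw cap, pale label; 46 mm in diameter, 106 mm tall, cap the top 20 mm. Belongs in the caddy. Origin: centre of its underside, z up
- spice_jar_b: upright glass spice jar with a green screw cap, pale label; 46 mm in diameter, 106 mm tall, cap the top 20 mm. Belongs in the caddy. Origin: centre of its underside, z up (either spice jar may go in either bay)
- pepper_mill: dark turned-wood pepper mill with a small metal nut on top, standing upright, 58 mm in diameter at its widest, 150 mm tall (its rounded head, from 109 to 139 mm up, is 50 mm wide: a good place to grip). Belongs in the caddy's large round seat. Origin: centre of its underside, z up
- scourer: tangled ball of steel wire, a pot scourer, 50 x 56 x 46 mm, rigid here. Does not belong: leave it. Origin: centre of its underside
- dish_soap: slim washing-up liquid bottle, yellow label and grey cap, upright, 40 x 58 x 170 mm. Does not belong: leave it. Origin: centre of its underside, z up
- short_jar: short jar with a green lid and paper label, as wide as the spice jars (45 mm) but only 68 mm tall. Does not belong: leave it. Origin: centre of its underside, z up
Not all that is in view belongs to the job. What is shaped like the pepper_mill but red is not meant.

How it is judged:
By the outcome, as a careful person would: the job done as asked, in the order asked, and still so for the second after the job is handed in, with the robot touching nothing.
It also fails if it takes over 107 s, if anything falls off the work surface, if the arm or the gripper's body presses on something with over 40 N, if the wrist force passes 120 N, or if a joint passes its speed limit or range.

## Robot

A 6-joint arm with a two-finger parallel gripper is mounted at the origin on a cart in front of the work surface, level with it; the furniture and walls round the work are solid. World frame = base frame: x ahead of the robot, y to its left, z up, the work surface at z = 0. Lengths are in m, angles in degrees, forces in N, time in s.
With the tool pointing down it reaches from about 0.325 to 0.9 m from the base axis. Payload 6.1 kg.
Tool frame: the origin (TCP) lies at the very end of the fingers, on their centre line; the grasp point (between the pads) lies 19 mm behind it; z points along the fingers, y is the line along which they close (so a half turn about z gives the same grasp; the last joint's range is limited). The gripper opens to 87 mm and grips with 3 to 60 N. Pads are 19 mm wide; open, the fingers measure 117 mm over their backs; the gripper's body (75 mm by 190 mm) begins 51 mm behind the grasp point.
Start: joints at [-83.887, 12.628, 87.462, -0, 79.91, -7.225], TCP at [0.144, -0.608, 0.223] pointing down, gripper open.
Joint ranges: [-170.65, 170.65], [-52.31, 119.04], [5.05, 147.46], [-71.25, 251.25], [11.57, 151.72], [-153.62, 153.62]. Speed limits (degrees/s): [147.25, 147.25, 172.46, 180, 180, 180].

## Interface

Orientations are given as [roll, pitch, yaw] about the fixed x, y, z axes, in that order (R = Rz(yaw) Ry(pitch) Rx(roll)).
In Python, from rig import r gives the robot as it stands. The module is installed in compiled form; this text tells all that it offers.
- The arm moves only by the tool move_arm, never from a script. Its argument "plan" is a list of rows, each an object of numbers: "gripper": the opening, from 0 (shut) to 1 (fully open); "tx", "ty", "tz": the shift along the tool's x, y, z in units of 25 mm (1.0 is 25 mm); "ax", "ay", "az": the turn, a rotation vector about the tool's x, y, z in units of 6 degrees (1.0 is 6 degrees). A call has 1 to 8 rows; each row shifts and turns the commanded pose from where the row before left it, along the tool's axes as they then stand; what a row does not reach is not made up. A row lasts 1/8 s, in which the tool goes at most 62.5 mm and 10.7 degrees, less where a joint would pass 70% of its speed; a pose out of reach is approached as far as the arm can. A call is refused whole if a number of a shift passes 1 or a number of a turn 1, either way. A call with a gripper value outside its range is refused whole. The fingers move at their own pace and stop on an object; "squeeze" is the grip in N (left out, the last holds). Time passes only in rows, so rows that do not move let the fingers close. It gives the time, the measured TCP pose, the force, the opening and the grip force at its end, in the units of the state.
- r.observe(): the state, without advancing time (a new reading comes with each control period).
- r.grab_frame(name): name is "side" or "top"; returns the picture (400x640x3 uint8, red, green, blue); there is no depth.
- r.get_calibration(name): a dict with "fx", "fy", "cx", "cy" (pixels), "position" and "attitude" of the camera in the world. Camera axes: x right, y up, looking along -z (the intrinsics and any distortion apply to the point x, -y, -z); pixel columns grow to the right and rows downward; lengths in m; the calibration is good to about 2 mm. A picture is of the moment at which its call begins. get_calibration takes no time and is no camera call.
- r.finish_job(): hands the job in; it is judged then, once.
The state is a dict: "time": time; "qpos": joint angles; "dq": joint speeds; "tau": joint torques, N m; "tcp_pos": TCP position; "ee_rot": TCP orientation; "force": force on the tool from outside, world axes, zero at the start; "moment": the same for the moment, N m; "opening": opening from 0.0 (shut) to 1.0 (fully open); "grasp_force": force on a finger pad.
Only numpy, scipy, OpenCV 4.12 (cv2) and the standard library are available. Lean on these libraries where they do the work, as an engineer would, in place of code of your own. Each camera call takes 0.05 s, during which the arm holds its last target. There are 200 camera calls.

## Working session

There is one attempt and no reset: what is moved stays moved. The work goes in short steps, Python scripts to look and compute and a tool call to move; the robot and the scene stay as the last step left them, time stands still between calls to the robot, and variables do not carry over. Pictures are saved under pics/ and viewed, at most 14 in all, crops included, and the job is handed in when it is done.

Besides the shell and the picture viewer there is one more tool, called after "Emit:" in YAML: its name, and indented under it one key for each argument. move_arm: Moves the arm, as the interface text tells. Its arguments: {"type":"object","properties":{"plan":{"type":"array","items":{"type":"object","properties":{"gripper":{"type":"number"},"tx":{"type":"number"},"ty":{"type":"number"},"tz":{"type":"number"},"ax":{"type":"number"},"ay":{"type":"number"},"az":{"type":"number"}}}},"squeeze":{"type":"number"}},"required":["plan"]}

```bash
mkdir -p pics; python3 - <<'E'
from rig import r
import cv2
for n in ("side","top"):
    im=r.grab_frame(n); cv2.imwrite(f"pics/{n}0.png",im[:,:,::-1]); print(n,r.get_calibration(n))
s=r.observe(); print(s)
E
```

```text
side {'fx': 442.54921575886505, 'fy': 442.54921575886505, 'cx': 318.0385690535115, 'cy': 199.98042194706974, 'position': array([ 0.0791008 , -1.21287317,  0.66230238]), 'attitude': array([ 63.31218858,   0.07414211, -21.36541719])}
top {'fx': 373.668299626332, 'fy': 373.668299626332, 'cx': 318.0782386134783, 'cy': 197.83142932325552, 'position': array([ 0.35092395, -0.04904266,  0.92718511]), 'attitude': array([ 11.41122786,  -0.20758713, -88.86070223])}
{'time': 0.1, 'qpos': array([-8.38866383e+01,  1.26708553e+01,  8.75193963e+01, -4.35538339e-04,
        7.99115483e+01, -7.22391942e+00]), 'dq': array([-0.07827726, -0.11226911, -0.18413669, -0.11043333, -0.09059088,
       -0.02072131]), 'tau': array([ 8.91666969e-04, -4.95942485e+01, -3.88520336e+01,  7.03746476e-02,
        5.15216833e-02, -4.78651452e-05]), 'tcp_pos': array([ 0.14412104, -0.60757245,  0.22154351]), 'ee_rot': array([-1.79898954e+02, -1.23757911e-02,  1.33373468e+01]), 'force': array([ 0.72921968, -0.3308217 ,  0.39681072]), 'moment': array([ 0.02179315, -0.03614745, -0.01676455]), 'grasp_force': 0.0, 'opening': 1.0010224731964195}
```

View pics/side0.png

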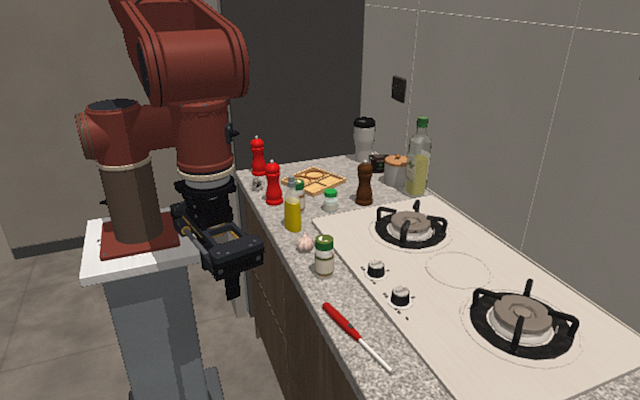

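View pics/top0.png

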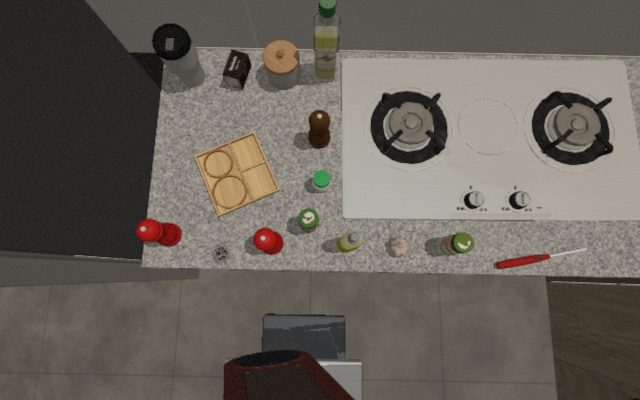

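The top view shows: dark mill (319,128), red mills (150,232) and (267,241), tall jars (309,219) and (460,243), short jar (321,181), garlic (399,246), scourer (221,254), soap (349,241), caddy (237,173).
Lookalikes: for the mill, the two red mills (rejected, wrong colour). For the jars, the short jar with its bright lid (321,181). For the garlic, the scourer (221,254). I'll check these choices in close crops.

```bash
python3 - <<'E'
import cv2
im=cv2.imread("pics/top0.png")
def crop(x0,y0,x1,y1,s,n):
    c=cv2.resize(im[y0:y1,x0:x1],None,fx=s,fy=s,interpolation=cv2.INTER_CUBIC)
    for x in range(x0,x1,20):
        cv2.putText(c,str(x),((x-x0)*s,10),0,.4,(0,255,255),1); cv2.line(c,((x-x0)*s,12),((x-x0)*s,20),(0,255,255),1)
    for y in range(y0,y1,20):
        cv2.putText(c,str(y),(0,(y-y0)*s+4),0,.4,(0,255,255),1)
    cv2.imwrite(n,c)
crop(190,100,340,220,5,"pics/c1.png"); crop(290,200,480,270,4,"pics/c2.png")
E
```

```text
(no output)
```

View pics/c1.png

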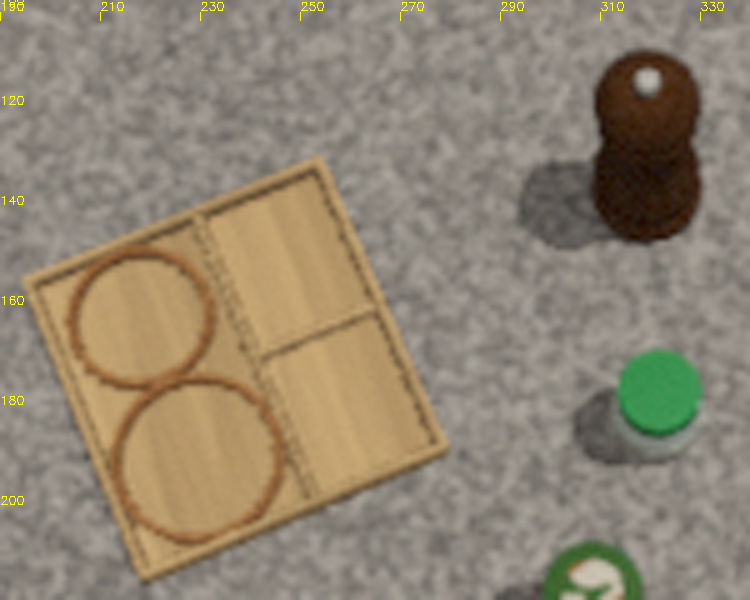

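View pics/c2.png

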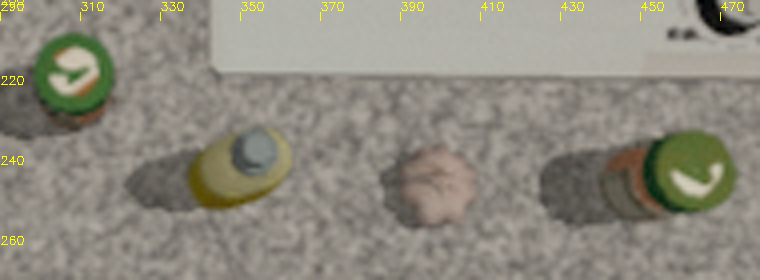

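Crop 1 confirms the caddy (small seat upper left, large seat lower left, bays to the right), the dark mill with its nut at (319,116), and the short jar at (321,178). Crop 2 confirms tall dark-green-capped jars at (308,218) and (463,242), the garlic at (399,247) and the soap at (354,237).

```bash
cat > h.py <<'E'
import numpy as np
from rig import r
from scipy.spatial.transform import Rotation as R
def px(name,u,v,z):
    c=r.get_calibration(name); d=np.array([(u-c["cx"])/c["fx"],-(v-c["cy"])/c["fy"],-1])
    d=R.from_euler("xyz",c["attitude"],degrees=True).apply(d); p=c["position"]
    return (p+d*(z-p[2])/d[2])[:2]
def proj(name,P):
    c=r.get_calibration(name); q=R.from_euler("xyz",c["attitude"],degrees=True).inv().apply(np.array(P)-c["position"])
    return c["cx"]+c["fx"]*q[0]/-q[2], c["cy"]-c["fy"]*q[1]/-q[2]
E
python3 - <<'E'
from h import *
np.set_printoptions(precision=4,suppress=True)
k=.4
C=[px("top",u-k,v-k,.018) for u,v in[(254,131.2),(194.6,155.6),(219,216),(279.4,190)]]
print("corners",*C,"mean",np.mean(C,0))
e=[np.linalg.norm(C[i]-C[(i+1)%4]) for i in range(4)];print(e)
ex=(C[0]+C[3]-C[1]-C[2]); ex=-(-ex) # bays side minus seats side = own -x
yx=np.degrees(np.arctan2(*(-ex)[::-1]))
ey=(C[2]+C[3]-C[0]-C[1]); yy=np.degrees(np.arctan2(*ey[::-1]))-90
print("yaw",yx,yy)
L=px("top",229.8-k,192-k,.014);S=px("top",218.2-k,163.2-k,.014)
d=L-S;print("L,S",L,S,np.linalg.norm(d),"yaw",np.degrees(np.arctan2(d[1],d[0]))-90)
for n,u,v,z in[("millnut",319.6-k,116-k,.147),("millhead",319.6-k,120.4-k,.126),("jara",308.4,218.2,.106),("jarb",463.2,242.2,.106),("short",321.8-k,177.8-k,.068),("garlic",399,246.5,.025),("soapcap",354.2,237.2,.17),("scour",221,254,.025),("redtop1",266,236,.147),("redtop0",147,230,.147)]:
    print(n,px("top",u,v,z))
E
```

```text
corners [0.707  0.1207] [0.6383 0.2678] [0.4849 0.1947] [0.5534 0.0491] mean [0.5959 0.1581]
[np.float64(0.16230916045515295), np.float64(0.16992378131961935), np.float64(0.16090766626541567), np.float64(0.1695054035229732)]
yaw 115.10954418136158 -244.76740800637563
L,S [0.5466 0.1732] [0.6207 0.2076] 0.0817415703930177 yaw -245.1011461519405
millnut [ 0.6954 -0.0475]
millhead [ 0.694  -0.0477]
jara [ 0.4702 -0.0282]
jarb [ 0.424  -0.3688]
short [ 0.574  -0.0556]
garlic [ 0.4178 -0.2454]
soapcap [ 0.424  -0.1235]
scour [0.3914 0.1804]
redtop1 [0.425  0.0583]
redtop0 [0.4325 0.3074]
```

Emit:
move_arm:
  plan:
    - {"az": -1}
    - {"az": -1}
    - {"az": -1}
    - {"az": -1}
    - {"az": -1}
    - {"az": -1}
    - {"az": -1}
    - {"az": -1}

```text
invalid input at $.plan[0]: expected keys gripper, tx, ty, tz, ax, ay, az
```

Emit:
move_arm:
  plan:
    - {"az": -1}
    - {"az": -1}
    - {"az": -1}
    - {"az": -1}
    - {"az": -0.78}
    - {"tx": 0.9, "ty": 0.68}
    - {"tx": 0.9, "ty": 0.68}
    - {"tx": 0.9, "ty": 0.68}

```text
invalid input at $.plan[0]: expected keys gripper, tx, ty, tz, ax, ay, az
```

Emit:
move_arm:
  plan:
    - {"tx": 0.9, "ty": 0.68}
    - {"tx": 0.9, "ty": 0.68}
    - {"tx": 0.9, "ty": 0.68}
    - {"tx": 0.9, "ty": 0.68}
    - {"tx": 0.9, "ty": 0.68}
    - {"tx": 0.9, "ty": 0.68}
    - {"tx": 0.9, "ty": 0.68}
    - {"tx": 0.9, "ty": 0.68}

```text
invalid input at $.plan[0]: expected keys gripper, tx, ty, tz, ax, ay, az
```

Emit:
move_arm:
  plan:
    - {"tx": 0.9, "ty": 0.68}
    - {"tx": 0.9, "ty": 0.68}
    - {"tx": 0.9, "ty": 0.68}
    - {"tx": 0.9, "ty": 0.68}
    - {"tx": 0.9, "ty": 0.68}
    - {"tx": 0}
    - {"tx": 0}

```text
invalid input at $.plan[0]: expected keys gripper, tx, ty, tz, ax, ay, az
```

Emit:
move_arm:
  plan:
    - {"gripper": 1, "tx": 0, "ty": 0, "tz": 0, "ax": 0, "ay": 0, "az": -1}
    - {"gripper": 1, "tx": 0, "ty": 0, "tz": 0, "ax": 0, "ay": 0, "az": -1}
    - {"gripper": 1, "tx": 0, "ty": 0, "tz": 0, "ax": 0, "ay": 0, "az": -1}
    - {"gripper": 1, "tx": 0, "ty": 0, "tz": 0, "ax": 0, "ay": 0, "az": -1}
    - {"gripper": 1, "tx": 0, "ty": 0, "tz": 0, "ax": 0, "ay": 0, "az": -1}
    - {"gripper": 1, "tx": 0, "ty": 0, "tz": 0, "ax": 0, "ay": 0, "az": -1}
    - {"gripper": 1, "tx": 0, "ty": 0, "tz": 0, "ax": 0, "ay": 0, "az": -1}
    - {"gripper": 1, "tx": 0, "ty": 0, "tz": 0, "ax": 0, "ay": 0, "az": -1}

```text
time: 1.1
tcp_pos: [0.1441, -0.6078, 0.2219]
ee_rot: [-180.0, -0.1, 61.5]
force: [-0.7, -0.8, -0.9]
opening: 1.002
grasp_force: 0.0
```

Emit:
move_arm:
  plan:
    - {"gripper": 1, "tx": 0, "ty": 0, "tz": 0, "ax": 0, "ay": 0, "az": -1}
    - {"gripper": 1, "tx": 0, "ty": 0, "tz": 0, "ax": 0, "ay": 0, "az": -1}
    - {"gripper": 1, "tx": 0, "ty": 0, "tz": 0, "ax": 0, "ay": 0, "az": -1}
    - {"gripper": 1, "tx": 0, "ty": 0, "tz": 0, "ax": 0, "ay": 0, "az": -1}
    - {"gripper": 1, "tx": 0, "ty": 0, "tz": 0, "ax": 0, "ay": 0, "az": -0.78}
    - {"gripper": 1, "tx": 1, "ty": 0.75, "tz": 0, "ax": 0, "ay": 0, "az": 0}
    - {"gripper": 1, "tx": 1, "ty": 0.75, "tz": 0, "ax": 0, "ay": 0, "az": 0}
    - {"gripper": 1, "tx": 1, "ty": 0.75, "tz": 0, "ax": 0, "ay": 0, "az": 0}

```text
time: 2.1
tcp_pos: [0.2008, -0.532, 0.2219]
ee_rot: [-180.0, -0.1, 90.0]
force: [1.0, 0.6, -0.0]
opening: 0.997
grasp_force: 0.0
```

Emit:
move_arm:
  plan:
    - {"gripper": 1, "tx": 1, "ty": 0.75, "tz": 0, "ax": 0, "ay": 0, "az": 0}
    - {"gripper": 1, "tx": 1, "ty": 0.75, "tz": 0, "ax": 0, "ay": 0, "az": 0}
    - {"gripper": 1, "tx": 1, "ty": 0.75, "tz": 0, "ax": 0, "ay": 0, "az": 0}
    - {"gripper": 1, "tx": 1, "ty": 0.75, "tz": 0, "ax": 0, "ay": 0, "az": 0}
    - {"gripper": 1, "tx": 1, "ty": 0.75, "tz": 0, "ax": 0, "ay": 0, "az": 0}
    - {"gripper": 1, "tx": 1, "ty": 0.75, "tz": 0, "ax": 0, "ay": 0, "az": 0}
    - {"gripper": 1, "tx": 1, "ty": 0.75, "tz": 0, "ax": 0, "ay": 0, "az": 0}
    - {"gripper": 1, "tx": 1, "ty": 0.75, "tz": 0, "ax": 0, "ay": 0, "az": 0}

```text
time: 3.1
tcp_pos: [0.3507, -0.332, 0.2221]
ee_rot: [-180.0, -0.0, 90.0]
force: [0.1, -0.4, 0.3]
opening: 1.004
grasp_force: 0.0
```

Emit:
move_arm:
  plan:
    - {"gripper": 1, "tx": 1, "ty": 0.75, "tz": 0, "ax": 0, "ay": 0, "az": 0}
    - {"gripper": 1, "tx": 1, "ty": 0.75, "tz": 0, "ax": 0, "ay": 0, "az": 0}
    - {"gripper": 1, "tx": 1, "ty": 0.75, "tz": 0, "ax": 0, "ay": 0, "az": 0}
    - {"gripper": 1, "tx": 0.5, "ty": 0.45, "tz": 0, "ax": 0, "ay": 0, "az": 0}
    - {"gripper": 1, "tx": 0, "ty": 0, "tz": 0, "ax": 0, "ay": 0, "az": 0}
    - {"gripper": 1, "tx": 0, "ty": 0, "tz": 0, "ax": 0, "ay": 0, "az": 0}

```text
time: 3.85
tcp_pos: [0.4174, -0.2462, 0.2224]
ee_rot: [-180.0, 0.0, 90.0]
force: [0.1, -0.2, -0.5]
opening: 1.0
grasp_force: 0.0
```

Emit:
move_arm:
  plan:
    - {"gripper": 1, "tx": 0, "ty": 0, "tz": 1, "ax": 0, "ay": 0, "az": 0}
    - {"gripper": 1, "tx": 0, "ty": 0, "tz": 1, "ax": 0, "ay": 0, "az": 0}
    - {"gripper": 1, "tx": 0, "ty": 0, "tz": 1, "ax": 0, "ay": 0, "az": 0}
    - {"gripper": 1, "tx": 0, "ty": 0, "tz": 1, "ax": 0, "ay": 0, "az": 0}
    - {"gripper": 1, "tx": 0, "ty": 0, "tz": 1, "ax": 0, "ay": 0, "az": 0}
    - {"gripper": 1, "tx": 0, "ty": 0, "tz": 1, "ax": 0, "ay": 0, "az": 0}

```text
time: 4.6
tcp_pos: [0.4172, -0.2467, 0.0718]
ee_rot: [-180.0, 0.0, 89.9]
force: [0.4, -0.5, 0.7]
opening: 1.004
grasp_force: 0.0
```

```bash
python3 - <<'E'
from h import *
import cv2
t=r.grab_frame("top")[160:300,300:500,::-1]; s=r.grab_frame("side")[150:300,220:420,::-1]
cv2.imwrite("pics/g1.png",cv2.resize(np.hstack([t[:140],s[:140]]),None,fx=2,fy=2,interpolation=3))
E
```

```text
(no output)
```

View pics/g1.png

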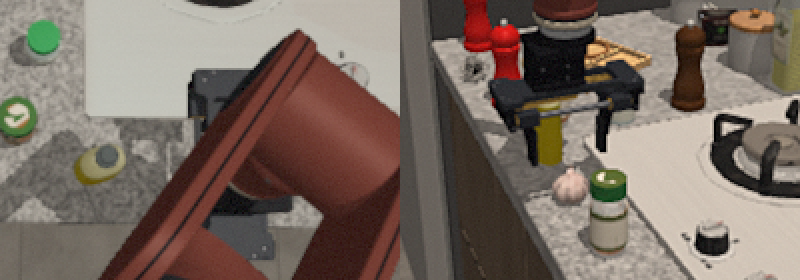

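The fingers (532,160) and (603,140) straddle the garlic (570,187), so I'm going down and gripping.

Emit:
move_arm:
  plan:
    - {"gripper": 1, "tx": 0, "ty": 0, "tz": 1, "ax": 0, "ay": 0, "az": 0}
    - {"gripper": 1, "tx": 0, "ty": 0, "tz": 1, "ax": 0, "ay": 0, "az": 0}
    - {"gripper": 1, "tx": 0, "ty": 0, "tz": 0.5, "ax": 0, "ay": 0, "az": 0}
    - {"gripper": 1, "tx": 0, "ty": 0, "tz": 0, "ax": 0, "ay": 0, "az": 0}
    - {"gripper": 0.3, "tx": 0, "ty": 0, "tz": 0, "ax": 0, "ay": 0, "az": 0}
    - {"gripper": 0.3, "tx": 0, "ty": 0, "tz": 0, "ax": 0, "ay": 0, "az": 0}
    - {"gripper": 0.3, "tx": 0, "ty": 0, "tz": 0, "ax": 0, "ay": 0, "az": 0}
    - {"gripper": 0.3, "tx": 0, "ty": 0, "tz": 0, "ax": 0, "ay": 0, "az": 0}
  squeeze: 15

```text
time: 5.7
tcp_pos: [0.418, -0.2456, 0.0103]
ee_rot: [180.0, 0.0, 90.0]
force: [-0.5, 0.2, -0.3]
opening: 0.629
grasp_force: 0.0
```

Emit:
move_arm:
  plan:
    - {"gripper": 0.3, "tx": 0, "ty": 0, "tz": 0, "ax": 0, "ay": 0, "az": 0}
    - {"gripper": 0.3, "tx": 0, "ty": 0, "tz": 0, "ax": 0, "ay": 0, "az": 0}
    - {"gripper": 0.3, "tx": 0, "ty": 0, "tz": -0.4, "ax": 0, "ay": 0, "az": 0}
    - {"gripper": 0.3, "tx": 0, "ty": 0, "tz": -0.6, "ax": 0, "ay": 0, "az": 0}

```text
time: 6.2
tcp_pos: [0.4174, -0.2453, 0.0355]
ee_rot: [-179.9, -0.0, 90.0]
force: [0.3, -0.1, -0.5]
opening: 0.56
grasp_force: 15.0
```

Emit:
move_arm:
  plan:
    - {"gripper": 0.3, "tx": 0, "ty": 0, "tz": -1, "ax": 0, "ay": 0, "az": 0}
    - {"gripper": 0.3, "tx": 0, "ty": 0, "tz": -1, "ax": 0, "ay": 0, "az": 0}
    - {"gripper": 0.3, "tx": 0, "ty": 0, "tz": -1, "ax": 0, "ay": 0, "az": 0}
    - {"gripper": 0.3, "tx": 0, "ty": 0, "tz": -1, "ax": 0, "ay": 0, "az": 0}
    - {"gripper": 0.3, "tx": 0, "ty": 0, "tz": -1, "ax": 0, "ay": 0, "az": 0}
    - {"gripper": 0.3, "tx": 0, "ty": 0, "tz": -1, "ax": 0, "ay": 0, "az": 0}
    - {"gripper": 0.3, "tx": 0, "ty": 0, "tz": -1, "ax": 0, "ay": 0, "az": 0}
    - {"gripper": 0.3, "tx": 0, "ty": 0, "tz": -1, "ax": 0, "ay": 0, "az": 0}

```text
time: 7.2
tcp_pos: [0.4177, -0.2455, 0.2371]
ee_rot: [179.9, 0.1, 90.0]
force: [0.3, 0.4, -0.8]
opening: 0.549
grasp_force: 15.0
```

Emit:
move_arm:
  plan:
    - {"gripper": 0.3, "tx": 0.5, "ty": 0.2, "tz": 0, "ax": 0, "ay": 0, "az": 0}
    - {"gripper": 0.3, "tx": 0.9, "ty": 0.4, "tz": 0, "ax": 0, "ay": 0, "az": 0}
    - {"gripper": 0.3, "tx": 0.9, "ty": 0.4, "tz": 0, "ax": 0, "ay": 0, "az": 0}
    - {"gripper": 0.3, "tx": 0.9, "ty": 0.4, "tz": 0, "ax": 0, "ay": 0, "az": 0}
    - {"gripper": 0.3, "tx": 0.9, "ty": 0.4, "tz": 0, "ax": 0, "ay": 0, "az": 0}
    - {"gripper": 0.3, "tx": 0.9, "ty": 0.4, "tz": 0, "ax": 0, "ay": 0, "az": 0}
    - {"gripper": 0.3, "tx": 0.9, "ty": 0.4, "tz": 0, "ax": 0, "ay": 0, "az": 0}
    - {"gripper": 0.3, "tx": 0.9, "ty": 0.4, "tz": 0, "ax": 0, "ay": 0, "az": 0}

```text
time: 8.2
tcp_pos: [0.4923, -0.0736, 0.2339]
ee_rot: [-179.9, -0.0, 90.0]
force: [0.6, -0.5, -0.8]
opening: 0.557
grasp_force: 15.0
```

Emit:
move_arm:
  plan:
    - {"gripper": 0.3, "tx": 0.9, "ty": 0.4, "tz": 0, "ax": 0, "ay": 0, "az": 0}
    - {"gripper": 0.3, "tx": 0.9, "ty": 0.4, "tz": 0, "ax": 0, "ay": 0, "az": 0}
    - {"gripper": 0.3, "tx": 0.9, "ty": 0.4, "tz": 0, "ax": 0, "ay": 0, "az": 0}
    - {"gripper": 0.3, "tx": 0.9, "ty": 0.4, "tz": 0, "ax": 0, "ay": 0, "az": 0}
    - {"gripper": 0.3, "tx": 0.9, "ty": 0.4, "tz": 0, "ax": 0, "ay": 0, "az": 0}
    - {"gripper": 0.3, "tx": 0.9, "ty": 0.4, "tz": 0, "ax": 0, "ay": 0, "az": 0}
    - {"gripper": 0.3, "tx": 0.9, "ty": 0.4, "tz": 0, "ax": 0, "ay": 0, "az": 0}
    - {"gripper": 0.3, "tx": 0.9, "ty": 0.4, "tz": 0, "ax": 0, "ay": 0, "az": 0}

```text
time: 9.2
tcp_pos: [0.5719, 0.1062, 0.2338]
ee_rot: [-179.9, -0.0, 90.0]
force: [0.2, 0.5, -0.7]
opening: 0.554
grasp_force: 15.0
```

Emit:
move_arm:
  plan:
    - {"gripper": 0.3, "tx": 0.9, "ty": 0.4, "tz": 0, "ax": 0, "ay": 0, "az": 0}
    - {"gripper": 0.3, "tx": 0.9, "ty": 0.4, "tz": 0, "ax": 0, "ay": 0, "az": 0}
    - {"gripper": 0.3, "tx": 0.9, "ty": 0.4, "tz": 0, "ax": 0, "ay": 0, "az": 0}
    - {"gripper": 0.3, "tx": 0.9, "ty": 0.4, "tz": 0, "ax": 0, "ay": 0, "az": 0}
    - {"gripper": 0.3, "tx": 0.5, "ty": 0.3, "tz": 0, "ax": 0, "ay": 0, "az": 0}
    - {"gripper": 0.3, "tx": 0, "ty": 0, "tz": 0, "ax": 0, "ay": 0, "az": 0}
    - {"gripper": 0.3, "tx": 0, "ty": 0, "tz": 0, "ax": 0, "ay": 0, "az": 0}

```text
time: 10.07
tcp_pos: [0.6199, 0.2065, 0.2347]
ee_rot: [-180.0, 0.0, 90.0]
force: [-0.2, 0.0, -0.3]
opening: 0.553
grasp_force: 15.0
```

Emit:
move_arm:
  plan:
    - {"gripper": 0.3, "tx": 0, "ty": 0, "tz": 1, "ax": 0, "ay": 0, "az": 0.83}
    - {"gripper": 0.3, "tx": 0, "ty": 0, "tz": 1, "ax": 0, "ay": 0, "az": 0.83}
    - {"gripper": 0.3, "tx": 0, "ty": 0, "tz": 1, "ax": 0, "ay": 0, "az": 0.83}
    - {"gripper": 0.3, "tx": 0, "ty": 0, "tz": 1, "ax": 0, "ay": 0, "az": 0.83}
    - {"gripper": 0.3, "tx": 0, "ty": 0, "tz": 1, "ax": 0, "ay": 0, "az": 0}
    - {"gripper": 0.3, "tx": 0, "ty": 0, "tz": 1, "ax": 0, "ay": 0, "az": 0}
    - {"gripper": 0.3, "tx": 0, "ty": 0, "tz": 1, "ax": 0, "ay": 0, "az": 0}
    - {"gripper": 0.3, "tx": 0, "ty": 0, "tz": 0, "ax": 0, "ay": 0, "az": 0}

```text
time: 11.08
tcp_pos: [0.618, 0.2057, 0.0577]
ee_rot: [-179.8, 0.2, 70.0]
force: [-0.7, -0.4, -0.7]
opening: 0.558
grasp_force: 15.0
```

```bash
python3 - <<'E'
from h import *
import cv2
print(r.observe()["tcp_pos"])
t=r.grab_frame("top")[90:230,170:320,::-1]; s=r.grab_frame("side")[120:260,240:390,::-1]
cv2.imwrite("pics/g2.png",cv2.resize(np.hstack([t,s]),None,fx=2.6,fy=2.6,interpolation=3))
E
```

```text
[0.61797667 0.20569578 0.05765099]
```

View pics/g2.png

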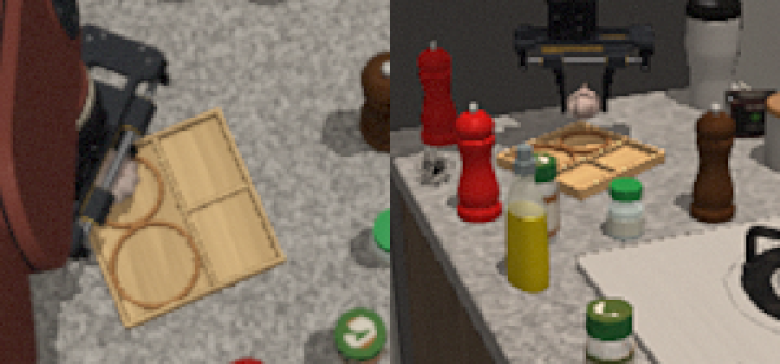

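The garlic hangs upright in the fingers over the small seat. I'm lowering and releasing it.

Emit:
move_arm:
  plan:
    - {"gripper": 0.3, "tx": 0, "ty": 0, "tz": 0.7, "ax": 0, "ay": 0, "az": 0}
    - {"gripper": 0.3, "tx": 0, "ty": 0, "tz": 0.5, "ax": 0, "ay": 0, "az": 0}
    - {"gripper": 0.3, "tx": 0, "ty": 0, "tz": 0.3, "ax": 0, "ay": 0, "az": 0}
    - {"gripper": 0.3, "tx": 0, "ty": 0, "tz": 0.1, "ax": 0, "ay": 0, "az": 0}
    - {"gripper": 0.3, "tx": 0, "ty": 0, "tz": 0, "ax": 0, "ay": 0, "az": 0}
    - {"gripper": 0.3, "tx": 0, "ty": 0, "tz": 0, "ax": 0, "ay": 0, "az": 0}

```text
time: 11.92
tcp_pos: [0.6206, 0.2072, 0.0206]
ee_rot: [180.0, -0.0, 70.1]
force: [-0.2, -0.2, -0.8]
opening: 0.555
grasp_force: 15.0
```

Emit:
move_arm:
  plan:
    - {"gripper": 0.3, "tx": 0, "ty": 0, "tz": 0.12, "ax": 0, "ay": 0, "az": 0}
    - {"gripper": 0.3, "tx": 0, "ty": 0, "tz": 0, "ax": 0, "ay": 0, "az": 0}
    - {"gripper": 0.62, "tx": 0, "ty": 0, "tz": 0, "ax": 0, "ay": 0, "az": 0}
    - {"gripper": 0.7, "tx": 0, "ty": 0, "tz": 0, "ax": 0, "ay": 0, "az": 0}
    - {"gripper": 0.75, "tx": 0, "ty": 0, "tz": 0, "ax": 0, "ay": 0, "az": 0}
    - {"gripper": 0.75, "tx": 0, "ty": 0, "tz": -0.3, "ax": 0, "ay": 0, "az": 0}
    - {"gripper": 0.75, "tx": 0, "ty": 0, "tz": -0.7, "ax": 0, "ay": 0, "az": 0}
    - {"gripper": 0.75, "tx": 0, "ty": 0, "tz": -1, "ax": 0, "ay": 0, "az": 0}

```text
time: 12.92
tcp_pos: [0.62, 0.207, 0.0682]
ee_rot: [-180.0, 0.0, 70.1]
force: [0.2, -0.9, 0.9]
opening: 0.749
grasp_force: 0.0
```

Emit:
move_arm:
  plan:
    - {"gripper": 0.75, "tx": 0, "ty": 0, "tz": -1, "ax": 0, "ay": 0, "az": -0.83}
    - {"gripper": 0.75, "tx": 0, "ty": 0, "tz": -1, "ax": 0, "ay": 0, "az": -0.83}
    - {"gripper": 1, "tx": 0, "ty": 0, "tz": -1, "ax": 0, "ay": 0, "az": -0.83}
    - {"gripper": 1, "tx": 0, "ty": 0, "tz": -1, "ax": 0, "ay": 0, "az": -0.83}
    - {"gripper": 1, "tx": 0, "ty": 0, "tz": -1, "ax": 0, "ay": 0, "az": 0}
    - {"gripper": 1, "tx": 0, "ty": 0, "tz": -1, "ax": 0, "ay": 0, "az": 0}
    - {"gripper": 1, "tx": 0, "ty": 0, "tz": 0, "ax": 0, "ay": 0, "az": 0}

```text
time: 13.8
tcp_pos: [0.622, 0.2075, 0.2215]
ee_rot: [179.6, -0.1, 90.0]
force: [0.6, 0.6, -0.1]
opening: 1.002
grasp_force: 0.0
```

Emit:
move_arm:
  plan:
    - {"gripper": 1, "tx": -0.93, "ty": 0.27, "tz": 0, "ax": 0, "ay": 0, "az": 0}
    - {"gripper": 1, "tx": -0.93, "ty": 0.27, "tz": 0, "ax": 0, "ay": 0, "az": 0}
    - {"gripper": 1, "tx": -0.93, "ty": 0.27, "tz": 0, "ax": 0, "ay": 0, "az": 0}
    - {"gripper": 1, "tx": -0.93, "ty": 0.27, "tz": 0, "ax": 0, "ay": 0, "az": 0}
    - {"gripper": 1, "tx": -0.93, "ty": 0.27, "tz": 0, "ax": 0, "ay": 0, "az": 0}
    - {"gripper": 1, "tx": -0.93, "ty": 0.27, "tz": 0, "ax": 0, "ay": 0, "az": 0}
    - {"gripper": 1, "tx": -0.93, "ty": 0.27, "tz": 0, "ax": 0, "ay": 0, "az": 0}
    - {"gripper": 1, "tx": -0.93, "ty": 0.27, "tz": 0, "ax": 0, "ay": 0, "az": 0}

```text
time: 14.8
tcp_pos: [0.6747, 0.0195, 0.2171]
ee_rot: [180.0, -0.0, 90.0]
force: [-0.0, 0.7, 0.0]
opening: 0.999
grasp_force: 0.0
```

Emit:
move_arm:
  plan:
    - {"gripper": 1, "tx": -0.93, "ty": 0.27, "tz": 0, "ax": 0, "ay": 0, "az": 0}
    - {"gripper": 1, "tx": -0.93, "ty": 0.27, "tz": 0, "ax": 0, "ay": 0, "az": 0}
    - {"gripper": 1, "tx": -0.9, "ty": 0.27, "tz": 0, "ax": 0, "ay": 0, "az": 0}
    - {"gripper": 1, "tx": 0, "ty": 0, "tz": 0, "ax": 0, "ay": 0, "az": 0}
    - {"gripper": 1, "tx": 0, "ty": 0, "tz": 0, "ax": 0, "ay": 0, "az": 0}

```text
time: 15.42
tcp_pos: [0.6944, -0.0476, 0.2168]
ee_rot: [-180.0, -0.0, 90.0]
force: [-0.9, 0.1, 0.3]
opening: 1.0
grasp_force: 0.0
```

```bash
python3 - <<'E'
from h import *
import cv2
print(r.observe()["tcp_pos"])
t=r.grab_frame("top")[90:230,170:340,::-1]; s=r.grab_frame("side")[110:250,240:410,::-1]
cv2.imwrite("pics/g3.png",cv2.resize(np.hstack([t,s]),None,fx=2.35,fy=2.35,interpolation=3))
E
```

```text
[ 0.69440809 -0.04764718  0.21684274]
```

View pics/g3.png

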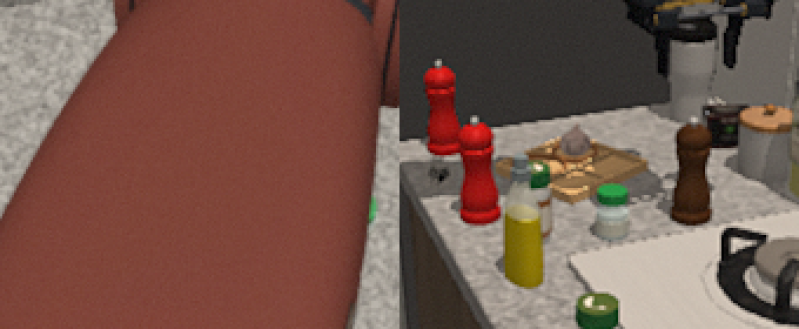

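The garlic stands upright in the small seat (575,143), and the gripper is above the dark mill (692,170). I'm descending to grip its head.

Emit:
move_arm:
  plan:
    - {"gripper": 1, "tx": 0, "ty": 0, "tz": 1, "ax": 0, "ay": 0, "az": 0}
    - {"gripper": 1, "tx": 0, "ty": 0, "tz": 1, "ax": 0, "ay": 0, "az": 0}
    - {"gripper": 1, "tx": 0, "ty": 0, "tz": 1, "ax": 0, "ay": 0, "az": 0}
    - {"gripper": 1, "tx": 0, "ty": 0, "tz": 1, "ax": 0, "ay": 0, "az": 0}
    - {"gripper": 1, "tx": 0, "ty": 0, "tz": 0.45, "ax": 0, "ay": 0, "az": 0}
    - {"gripper": 1, "tx": 0, "ty": 0, "tz": 0, "ax": 0, "ay": 0, "az": 0}
    - {"gripper": 0.7, "tx": 0, "ty": 0, "tz": 0, "ax": 0, "ay": 0, "az": 0}
    - {"gripper": 0.3, "tx": 0, "ty": 0, "tz": 0, "ax": 0, "ay": 0, "az": 0}
  squeeze: 20

```text
time: 16.52
tcp_pos: [0.6954, -0.0481, 0.1074]
ee_rot: [179.9, 0.0, 90.0]
force: [-0.3, 0.4, 0.4]
opening: 0.85
grasp_force: 0.0
```

Emit:
move_arm:
  plan:
    - {"gripper": 0.3, "tx": 0, "ty": 0, "tz": 0, "ax": 0, "ay": 0, "az": 0}
    - {"gripper": 0.3, "tx": 0, "ty": 0, "tz": 0, "ax": 0, "ay": 0, "az": 0}
    - {"gripper": 0.3, "tx": 0, "ty": 0, "tz": 0, "ax": 0, "ay": 0, "az": 0}
    - {"gripper": 0.3, "tx": 0, "ty": 0, "tz": 0, "ax": 0, "ay": 0, "az": 0}

```text
time: 17.02
tcp_pos: [0.6947, -0.048, 0.1059]
ee_rot: [180.0, 0.0, 90.0]
force: [1.0, -0.4, 0.7]
opening: 0.538
grasp_force: 20.0
```

Emit:
move_arm:
  plan:
    - {"gripper": 0.3, "tx": 0, "ty": 0, "tz": -0.3, "ax": 0, "ay": 0, "az": 0}
    - {"gripper": 0.3, "tx": 0, "ty": 0, "tz": -0.6, "ax": 0, "ay": 0, "az": 0}
    - {"gripper": 0.3, "tx": 0, "ty": 0, "tz": -0.8, "ax": 0, "ay": 0, "az": 0}
    - {"gripper": 0.3, "tx": 0, "ty": 0, "tz": -0.8, "ax": 0, "ay": 0, "az": 0}
    - {"gripper": 0.3, "tx": 0, "ty": 0, "tz": -0.6, "ax": 0, "ay": 0, "az": 0}
    - {"gripper": 0.3, "tx": 0, "ty": 0, "tz": -0.4, "ax": 0, "ay": 0, "az": 0}
  squeeze: 30

```text
time: 17.77
tcp_pos: [0.695, -0.0481, 0.1951]
ee_rot: [179.9, 0.0, 90.0]
force: [0.1, 0.7, -2.1]
opening: 0.539
grasp_force: 30.0
```

Emit:
move_arm:
  plan:
    - {"gripper": 0.3, "tx": 0.2, "ty": -0.13, "tz": 0, "ax": 0, "ay": 0, "az": 0}
    - {"gripper": 0.3, "tx": 0.5, "ty": -0.33, "tz": 0, "ax": 0, "ay": 0, "az": 0}
    - {"gripper": 0.3, "tx": 0.75, "ty": -0.5, "tz": 0, "ax": 0, "ay": 0, "az": 0}
    - {"gripper": 0.3, "tx": 0.75, "ty": -0.5, "tz": 0, "ax": 0, "ay": 0, "az": 0}
    - {"gripper": 0.3, "tx": 0.75, "ty": -0.5, "tz": 0, "ax": 0, "ay": 0, "az": 0}
    - {"gripper": 0.3, "tx": 0.75, "ty": -0.5, "tz": 0, "ax": 0, "ay": 0, "az": 0}
    - {"gripper": 0.3, "tx": 0.75, "ty": -0.5, "tz": 0, "ax": 0, "ay": 0, "az": 0}
    - {"gripper": 0.3, "tx": 0.75, "ty": -0.5, "tz": 0, "ax": 0, "ay": 0, "az": 0}

```text
time: 18.77
tcp_pos: [0.6071, 0.0833, 0.1934]
ee_rot: [180.0, -0.0, 90.0]
force: [0.8, -0.2, -1.8]
opening: 0.539
grasp_force: 30.0
```

Emit:
move_arm:
  plan:
    - {"gripper": 0.3, "tx": 0.75, "ty": -0.5, "tz": 0, "ax": 0, "ay": 0, "az": 0}
    - {"gripper": 0.3, "tx": 0.75, "ty": -0.5, "tz": 0, "ax": 0, "ay": 0, "az": 0}
    - {"gripper": 0.3, "tx": 0.75, "ty": -0.5, "tz": 0, "ax": 0, "ay": 0, "az": 0}
    - {"gripper": 0.3, "tx": 0.75, "ty": -0.5, "tz": 0, "ax": 0, "ay": 0, "az": 0}
    - {"gripper": 0.3, "tx": 0.45, "ty": -0.3, "tz": 0, "ax": 0, "ay": 0, "az": 0}
    - {"gripper": 0.3, "tx": 0.2, "ty": -0.12, "tz": 0, "ax": 0, "ay": 0, "az": 0}
    - {"gripper": 0.3, "tx": 0, "ty": 0, "tz": 0, "ax": 0, "ay": 0, "az": 0}
    - {"gripper": 0.3, "tx": 0, "ty": 0, "tz": 0, "ax": 0, "ay": 0, "az": 0}

```text
time: 19.77
tcp_pos: [0.5478, 0.1728, 0.1933]
ee_rot: [180.0, 0.0, 90.0]
force: [-0.1, 0.0, -2.9]
opening: 0.534
grasp_force: 30.0
```

```bash
python3 - <<'E'
from h import *
import cv2
s=r.grab_frame("side")[90:230,240:410,::-1]
cv2.imwrite("pics/g4.png",cv2.resize(s,None,fx=3,fy=3,interpolation=3))
E
```

```text
(no output)
```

View pics/g4.png

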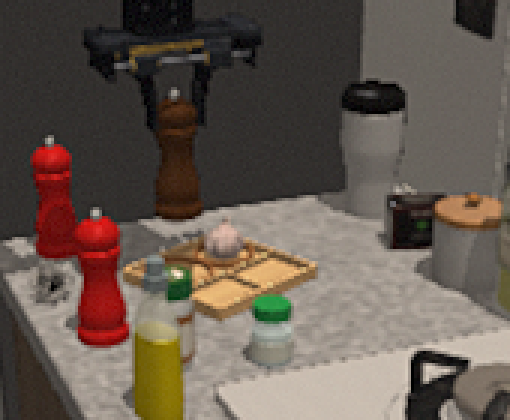

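The mill hangs upright (178,155) over the large seat. I'm lowering it onto the floor.

Emit:
move_arm:
  plan:
    - {"gripper": 0.3, "tx": 0, "ty": 0, "tz": 0.5, "ax": 0, "ay": 0, "az": 0}
    - {"gripper": 0.3, "tx": 0, "ty": 0, "tz": 0.8, "ax": 0, "ay": 0, "az": 0}
    - {"gripper": 0.3, "tx": 0, "ty": 0, "tz": 0.8, "ax": 0, "ay": 0, "az": 0}
    - {"gripper": 0.3, "tx": 0, "ty": 0, "tz": 0.6, "ax": 0, "ay": 0, "az": 0}
    - {"gripper": 0.3, "tx": 0, "ty": 0, "tz": 0.4, "ax": 0, "ay": 0, "az": 0}
    - {"gripper": 0.3, "tx": 0, "ty": 0, "tz": 0.1, "ax": 0, "ay": 0, "az": 0}
    - {"gripper": 0.3, "tx": 0, "ty": 0, "tz": 0, "ax": 0, "ay": 0, "az": 0}
    - {"gripper": 0.3, "tx": 0, "ty": 0, "tz": 0, "ax": 0, "ay": 0, "az": 0}

```text
time: 20.82
tcp_pos: [0.5481, 0.1734, 0.1142]
ee_rot: [179.9, -0.0, 90.0]
force: [0.0, -0.3, -2.3]
opening: 0.535
grasp_force: 30.0
```

Emit:
move_arm:
  plan:
    - {"gripper": 0.3, "tx": 0, "ty": 0, "tz": 0.06, "ax": 0, "ay": 0, "az": 0}
    - {"gripper": 0.3, "tx": 0, "ty": 0, "tz": 0, "ax": 0, "ay": 0, "az": 0}
    - {"gripper": 0.58, "tx": 0, "ty": 0, "tz": 0, "ax": 0, "ay": 0, "az": 0}
    - {"gripper": 0.65, "tx": 0, "ty": 0, "tz": 0, "ax": 0, "ay": 0, "az": 0}
    - {"gripper": 0.9, "tx": 0, "ty": 0, "tz": 0, "ax": 0, "ay": 0, "az": 0}
    - {"gripper": 1, "tx": 0, "ty": 0, "tz": 0, "ax": 0, "ay": 0, "az": 0}
    - {"gripper": 1, "tx": 0, "ty": 0, "tz": -0.4, "ax": 0, "ay": 0, "az": 0}
    - {"gripper": 1, "tx": 0, "ty": 0, "tz": -1, "ax": 0, "ay": 0, "az": 0}

```text
time: 21.82
tcp_pos: [0.5464, 0.1731, 0.1463]
ee_rot: [-179.8, 0.0, 90.0]
force: [0.4, 0.1, 0.4]
opening: 0.973
grasp_force: 0.0
```

Emit:
move_arm:
  plan:
    - {"gripper": 1, "tx": 0, "ty": 0, "tz": -1, "ax": 0, "ay": 0, "az": 0}
    - {"gripper": 1, "tx": 0, "ty": 0, "tz": -1, "ax": 0, "ay": 0, "az": 0}
    - {"gripper": 1, "tx": 0, "ty": 0, "tz": -1, "ax": 0, "ay": 0, "az": 0}
    - {"gripper": 1, "tx": 0, "ty": 0, "tz": -0.3, "ax": 0, "ay": 0, "az": 0}
    - {"gripper": 1, "tx": -0.5, "ty": -0.2, "tz": 0, "ax": 0, "ay": 0, "az": 0}
    - {"gripper": 1, "tx": -0.9, "ty": -0.35, "tz": 0, "ax": 0, "ay": 0, "az": 0}
    - {"gripper": 1, "tx": -0.9, "ty": -0.35, "tz": 0, "ax": 0, "ay": 0, "az": 0}
    - {"gripper": 1, "tx": -0.9, "ty": -0.35, "tz": 0, "ax": 0, "ay": 0, "az": 0}

```text
time: 22.82
tcp_pos: [0.5146, 0.0919, 0.2275]
ee_rot: [-179.8, 0.0, 90.0]
force: [0.1, -0.1, 0.3]
opening: 0.997
grasp_force: 0.0
```

Emit:
move_arm:
  plan:
    - {"gripper": 1, "tx": -0.9, "ty": -0.35, "tz": 0, "ax": 0, "ay": 0, "az": 0}
    - {"gripper": 1, "tx": -0.9, "ty": -0.35, "tz": 0, "ax": 0, "ay": 0, "az": 0}
    - {"gripper": 1, "tx": -0.9, "ty": -0.35, "tz": 0, "ax": 0, "ay": 0, "az": 0}
    - {"gripper": 1, "tx": -0.9, "ty": -0.35, "tz": 0, "ax": 0, "ay": 0, "az": 0}
    - {"gripper": 1, "tx": -0.9, "ty": -0.35, "tz": 0, "ax": 0, "ay": 0, "az": 0}
    - {"gripper": 1, "tx": -0.4, "ty": -0.15, "tz": 0, "ax": 0, "ay": 0, "az": 0}
    - {"gripper": 1, "tx": 0, "ty": 0, "tz": 0, "ax": 0, "ay": 0, "az": 0}
    - {"gripper": 1, "tx": 0, "ty": 0, "tz": 0, "ax": 0, "ay": 0, "az": 0}

```text
time: 23.82
tcp_pos: [0.4687, -0.0289, 0.229]
ee_rot: [-180.0, -0.0, 90.0]
force: [0.3, 0.3, 0.0]
opening: 1.003
grasp_force: 0.0
```

```bash
python3 - <<'E'
from h import *
import cv2
t=r.grab_frame("top")[90:260,170:340,::-1]; s=r.grab_frame("side")[90:260,240:410,::-1]
cv2.imwrite("pics/g5.png",cv2.resize(np.hstack([t,s]),None,fx=2.3,fy=2.3,interpolation=3))
E
```

```text
(no output)
```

View pics/g5.png

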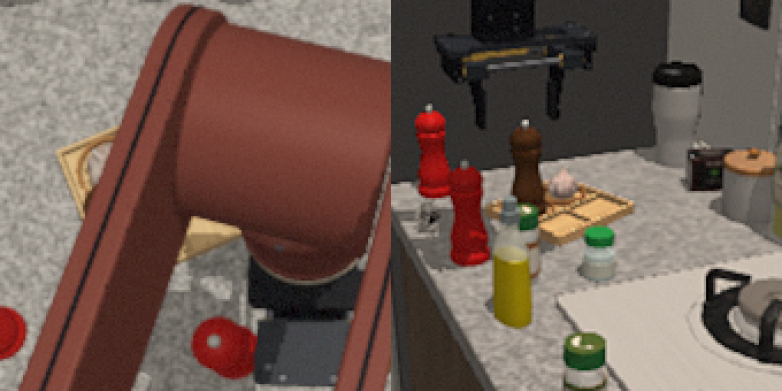

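The mill stands in the large seat (525,165) beside the garlic, and the gripper is above jar a. I'm descending between the red mill and the soap with the narrow side towards them.

Emit:
move_arm:
  plan:
    - {"gripper": 1, "tx": 0.03, "ty": 0.05, "tz": 1, "ax": 0, "ay": 0, "az": 0}
    - {"gripper": 1, "tx": 0, "ty": 0, "tz": 1, "ax": 0, "ay": 0, "az": 0}
    - {"gripper": 1, "tx": 0, "ty": 0, "tz": 1, "ax": 0, "ay": 0, "az": 0}
    - {"gripper": 1, "tx": 0, "ty": 0, "tz": 1, "ax": 0, "ay": 0, "az": 0}
    - {"gripper": 1, "tx": 0, "ty": 0, "tz": 1, "ax": 0, "ay": 0, "az": 0}
    - {"gripper": 1, "tx": 0, "ty": 0, "tz": 1, "ax": 0, "ay": 0, "az": 0}
    - {"gripper": 1, "tx": 0, "ty": 0, "tz": 0.75, "ax": 0, "ay": 0, "az": 0}
    - {"gripper": 0.8, "tx": 0, "ty": 0, "tz": 0, "ax": 0, "ay": 0, "az": 0}
  squeeze: 25

```text
time: 24.92
tcp_pos: [0.4686, -0.0277, 0.059]
ee_rot: [-179.8, -0.1, 90.1]
force: [0.5, -0.3, -0.1]
opening: 0.951
grasp_force: 0.0
```

Emit:
move_arm:
  plan:
    - {"gripper": 0.3, "tx": 0, "ty": 0, "tz": 0, "ax": 0, "ay": 0, "az": 0}
    - {"gripper": 0.3, "tx": 0, "ty": 0, "tz": 0, "ax": 0, "ay": 0, "az": 0}
    - {"gripper": 0.3, "tx": 0, "ty": 0, "tz": 0, "ax": 0, "ay": 0, "az": 0}
    - {"gripper": 0.3, "tx": 0, "ty": 0, "tz": 0, "ax": 0, "ay": 0, "az": 0}
    - {"gripper": 0.3, "tx": 0, "ty": 0, "tz": 0, "ax": 0, "ay": 0, "az": 0}
    - {"gripper": 0.3, "tx": 0, "ty": 0, "tz": 0, "ax": 0, "ay": 0, "az": 0}

```text
time: 25.68
tcp_pos: [0.4704, -0.0286, 0.0609]
ee_rot: [180.0, 0.0, 90.0]
force: [-0.1, -0.4, 3.3]
opening: 0.517
grasp_force: 25.0
```

Emit:
move_arm:
  plan:
    - {"gripper": 0.3, "tx": 0, "ty": 0, "tz": -0.4, "ax": 0, "ay": 0, "az": 0}
    - {"gripper": 0.3, "tx": 0, "ty": 0, "tz": -0.8, "ax": 0, "ay": 0, "az": 0}
    - {"gripper": 0.3, "tx": 0, "ty": 0, "tz": -1, "ax": 0, "ay": 0, "az": 0}
    - {"gripper": 0.3, "tx": 0, "ty": 0, "tz": -1, "ax": 0, "ay": 0, "az": 0}
    - {"gripper": 0.3, "tx": 0, "ty": 0, "tz": -1, "ax": 0, "ay": 0, "az": 0}
    - {"gripper": 0.3, "tx": 0, "ty": 0, "tz": -1, "ax": 0, "ay": 0, "az": 0}
    - {"gripper": 0.3, "tx": 0, "ty": 0, "tz": -0.8, "ax": 0, "ay": 0, "az": 0}
    - {"gripper": 0.3, "tx": 0, "ty": 0, "tz": -0.4, "ax": 0, "ay": 0, "az": 0}

```text
time: 26.68
tcp_pos: [0.4703, -0.0286, 0.222]
ee_rot: [179.9, 0.0, 90.0]
force: [0.5, 0.1, -1.0]
opening: 0.516
grasp_force: 25.0
```

Emit:
move_arm:
  plan:
    - {"gripper": 0.3, "tx": 0.3, "ty": 0.3, "tz": 0, "ax": 0, "ay": 0, "az": 0}
    - {"gripper": 0.3, "tx": 0.6, "ty": 0.7, "tz": 0, "ax": 0, "ay": 0, "az": 0}
    - {"gripper": 0.3, "tx": 0.7, "ty": 0.8, "tz": 0, "ax": 0, "ay": 0, "az": 0}
    - {"gripper": 0.3, "tx": 0.7, "ty": 0.8, "tz": 0, "ax": 0, "ay": 0, "az": 0}
    - {"gripper": 0.3, "tx": 0.7, "ty": 0.8, "tz": 0, "ax": 0, "ay": 0, "az": 0}
    - {"gripper": 0.3, "tx": 0.7, "ty": 0.8, "tz": 0, "ax": 0, "ay": 0, "az": 0}
    - {"gripper": 0.3, "tx": 0.7, "ty": 0.8, "tz": 0, "ax": 0, "ay": 0, "az": 0}
    - {"gripper": 0.3, "tx": 0.7, "ty": 0.8, "tz": 0, "ax": 0, "ay": 0, "az": 0}

```text
time: 27.68
tcp_pos: [0.6151, 0.1003, 0.2185]
ee_rot: [-179.8, -0.0, 90.0]
force: [0.1, 0.3, -1.0]
opening: 0.516
grasp_force: 25.0
```

Emit:
move_arm:
  plan:
    - {"gripper": 0.3, "tx": 0.7, "ty": 0.8, "tz": 0, "ax": 0, "ay": 0, "az": 0}
    - {"gripper": 0.3, "tx": 0.5, "ty": 0.5, "tz": 0, "ax": 0, "ay": 0, "az": 0}
    - {"gripper": 0.3, "tx": 0.2, "ty": 0.2, "tz": 0, "ax": 0, "ay": 0, "az": 0}
    - {"gripper": 0.3, "tx": 0, "ty": 0, "tz": 0, "ax": 0, "ay": 0, "az": -0.84}
    - {"gripper": 0.3, "tx": 0, "ty": 0, "tz": 0, "ax": 0, "ay": 0, "az": -0.84}
    - {"gripper": 0.3, "tx": 0, "ty": 0, "tz": 0, "ax": 0, "ay": 0, "az": -0.84}
    - {"gripper": 0.3, "tx": 0, "ty": 0, "tz": 0, "ax": 0, "ay": 0, "az": -0.84}
    - {"gripper": 0.3, "tx": 0, "ty": 0, "tz": 0, "ax": 0, "ay": 0, "az": -0.84}

```text
time: 28.68
tcp_pos: [0.6519, 0.1339, 0.2195]
ee_rot: [-179.9, -0.0, 115.4]
force: [-0.6, -0.2, -0.9]
opening: 0.514
grasp_force: 25.0
```

Emit:
move_arm:
  plan:
    - {"gripper": 0.3, "tx": 0, "ty": 0, "tz": 0, "ax": 0, "ay": 0, "az": 0}
    - {"gripper": 0.3, "tx": 0, "ty": 0, "tz": 0, "ax": 0, "ay": 0, "az": 0}

```text
time: 28.92
tcp_pos: [0.6522, 0.134, 0.2201]
ee_rot: [-180.0, -0.0, 115.1]
force: [0.8, 1.0, -0.3]
opening: 0.518
grasp_force: 25.0
```

Emit:
move_arm:
  plan:
    - {"gripper": 0.3, "tx": 0, "ty": 0, "tz": 0.6, "ax": 0, "ay": 0, "az": 0}
    - {"gripper": 0.3, "tx": 0, "ty": 0, "tz": 1, "ax": 0, "ay": 0, "az": 0}
    - {"gripper": 0.3, "tx": 0, "ty": 0, "tz": 1, "ax": 0, "ay": 0, "az": 0}
    - {"gripper": 0.3, "tx": 0, "ty": 0, "tz": 1, "ax": 0, "ay": 0, "az": 0}
    - {"gripper": 0.3, "tx": 0, "ty": 0, "tz": 1, "ax": 0, "ay": 0, "az": 0}
    - {"gripper": 0.3, "tx": 0, "ty": 0, "tz": 0.8, "ax": 0, "ay": 0, "az": 0}
    - {"gripper": 0.3, "tx": 0, "ty": 0, "tz": 0.5, "ax": 0, "ay": 0, "az": 0}
    - {"gripper": 0.3, "tx": 0, "ty": 0, "tz": 0.1, "ax": 0, "ay": 0, "az": 0}

```text
time: 29.92
tcp_pos: [0.6518, 0.134, 0.0694]
ee_rot: [-179.9, -0.0, 115.2]
force: [-0.0, 0.1, -0.6]
opening: 0.517
grasp_force: 25.0
```

Emit:
move_arm:
  plan:
    - {"gripper": 0.3, "tx": 0, "ty": 0, "tz": 0, "ax": 0, "ay": 0, "az": 0}
    - {"gripper": 0.3, "tx": 0, "ty": 0, "tz": 0, "ax": 0, "ay": 0, "az": 0}

```text
time: 30.18
tcp_pos: [0.6533, 0.1341, 0.0718]
ee_rot: [179.9, 0.0, 115.2]
force: [-1.0, 1.0, -0.8]
opening: 0.517
grasp_force: 25.0
```

Emit:
move_arm:
  plan:
    - {"gripper": 0.3, "tx": 0, "ty": 0, "tz": 0.12, "ax": 0, "ay": 0, "az": 0}
    - {"gripper": 0.3, "tx": 0, "ty": 0, "tz": 0, "ax": 0, "ay": 0, "az": 0}
    - {"gripper": 0.55, "tx": 0, "ty": 0, "tz": 0, "ax": 0, "ay": 0, "az": 0}
    - {"gripper": 0.6, "tx": 0, "ty": 0, "tz": 0, "ax": 0, "ay": 0, "az": 0}
    - {"gripper": 0.75, "tx": 0, "ty": 0, "tz": 0, "ax": 0, "ay": 0, "az": 0}
    - {"gripper": 0.85, "tx": 0, "ty": 0, "tz": 0, "ax": 0, "ay": 0, "az": 0}
    - {"gripper": 0.85, "tx": 0, "ty": 0, "tz": -0.5, "ax": 0, "ay": 0, "az": 0}
    - {"gripper": 0.85, "tx": 0, "ty": 0, "tz": -1, "ax": 0, "ay": 0, "az": 0}

```text
time: 31.18
tcp_pos: [0.6516, 0.1339, 0.1048]
ee_rot: [-179.9, -0.0, 115.2]
force: [-0.1, 0.5, -0.1]
opening: 0.836
grasp_force: 0.0
```

Emit:
move_arm:
  plan:
    - {"gripper": 0.85, "tx": 0, "ty": 0, "tz": -1, "ax": 0, "ay": 0, "az": 0}
    - {"gripper": 1, "tx": 0, "ty": 0, "tz": -1, "ax": 0, "ay": 0, "az": 0}
    - {"gripper": 1, "tx": 0, "ty": 0, "tz": -1, "ax": 0, "ay": 0, "az": 0}
    - {"gripper": 1, "tx": 0, "ty": 0, "tz": -1, "ax": 0, "ay": 0, "az": 0.84}
    - {"gripper": 1, "tx": 0, "ty": 0, "tz": -1, "ax": 0, "ay": 0, "az": 0.84}
    - {"gripper": 1, "tx": 0, "ty": 0, "tz": 0, "ax": 0, "ay": 0, "az": 0.84}
    - {"gripper": 1, "tx": 0, "ty": 0, "tz": 0, "ax": 0, "ay": 0, "az": 0.84}
    - {"gripper": 1, "tx": 0, "ty": 0, "tz": 0, "ax": 0, "ay": 0, "az": 0.84}

```text
time: 32.17
tcp_pos: [0.6526, 0.1341, 0.2314]
ee_rot: [179.9, -0.0, 89.9]
force: [-0.1, -1.0, -0.1]
opening: 0.999
grasp_force: 0.0
```

Emit:
move_arm:
  plan:
    - {"gripper": 1, "tx": -0.96, "ty": -0.435, "tz": 0, "ax": 0, "ay": 0, "az": 0}
    - {"gripper": 1, "tx": -0.96, "ty": -0.435, "tz": 0, "ax": 0, "ay": 0, "az": 0}
    - {"gripper": 1, "tx": -0.96, "ty": -0.435, "tz": 0, "ax": 0, "ay": 0, "az": 0}
    - {"gripper": 1, "tx": -0.96, "ty": -0.435, "tz": 0, "ax": 0, "ay": 0, "az": 0}
    - {"gripper": 1, "tx": -0.96, "ty": -0.435, "tz": 0, "ax": 0, "ay": 0, "az": 0}
    - {"gripper": 1, "tx": -0.96, "ty": -0.435, "tz": 0, "ax": 0, "ay": 0, "az": 0}
    - {"gripper": 1, "tx": -0.96, "ty": -0.435, "tz": 0, "ax": 0, "ay": 0, "az": 0}
    - {"gripper": 1, "tx": -0.96, "ty": -0.435, "tz": 0, "ax": 0, "ay": 0, "az": 0}

```text
time: 33.17
tcp_pos: [0.5653, -0.0588, 0.2313]
ee_rot: [179.9, 0.0, 90.0]
force: [-0.1, 0.2, 0.6]
opening: 0.993
grasp_force: 0.0
```

Emit:
move_arm:
  plan:
    - {"gripper": 1, "tx": -0.96, "ty": -0.435, "tz": 0, "ax": 0, "ay": 0, "az": 0}
    - {"gripper": 1, "tx": -0.96, "ty": -0.435, "tz": 0, "ax": 0, "ay": 0, "az": 0}
    - {"gripper": 1, "tx": -0.96, "ty": -0.435, "tz": 0, "ax": 0, "ay": 0, "az": 0}
    - {"gripper": 1, "tx": -0.96, "ty": -0.435, "tz": 0, "ax": 0, "ay": 0, "az": 0}
    - {"gripper": 1, "tx": -0.96, "ty": -0.435, "tz": 0, "ax": 0, "ay": 0, "az": 0}
    - {"gripper": 1, "tx": -0.96, "ty": -0.435, "tz": 0, "ax": 0, "ay": 0, "az": 0}
    - {"gripper": 1, "tx": -0.96, "ty": -0.435, "tz": 0, "ax": 0, "ay": 0, "az": 0}
    - {"gripper": 1, "tx": -0.96, "ty": -0.435, "tz": 0, "ax": 0, "ay": 0, "az": 0}

```text
time: 34.17
tcp_pos: [0.4783, -0.2509, 0.2313]
ee_rot: [179.9, 0.1, 90.0]
force: [0.4, -0.1, -0.3]
opening: 0.996
grasp_force: 0.0
```

Emit:
move_arm:
  plan:
    - {"gripper": 1, "tx": -0.96, "ty": -0.435, "tz": 0, "ax": 0, "ay": 0, "az": 0}
    - {"gripper": 1, "tx": -0.96, "ty": -0.435, "tz": 0, "ax": 0, "ay": 0, "az": 0}
    - {"gripper": 1, "tx": -0.96, "ty": -0.435, "tz": 0, "ax": 0, "ay": 0, "az": 0}
    - {"gripper": 1, "tx": -0.96, "ty": -0.435, "tz": 0, "ax": 0, "ay": 0, "az": 0}
    - {"gripper": 1, "tx": -0.96, "ty": -0.435, "tz": 0, "ax": 0, "ay": 0, "az": 0}
    - {"gripper": 1, "tx": 0, "ty": 0, "tz": 0, "ax": 0, "ay": 0, "az": 0}
    - {"gripper": 1, "tx": 0, "ty": 0, "tz": 0, "ax": 0, "ay": 0, "az": 0}

```text
time: 35.05
tcp_pos: [0.4245, -0.3697, 0.2306]
ee_rot: [180.0, 0.0, 90.0]
force: [0.1, 0.5, 0.9]
opening: 0.994
grasp_force: 0.0
```

```bash
python3 - <<'E'
from h import *
import cv2
t=r.grab_frame("top")[90:275,140:350,::-1]; s=r.grab_frame("side")[110:295,220:430,::-1]
cv2.imwrite("pics/g6.png",cv2.resize(np.hstack([t,s]),None,fx=1.9,fy=1.9,interpolation=3))
E
```

```text
(no output)
```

View pics/g6.png

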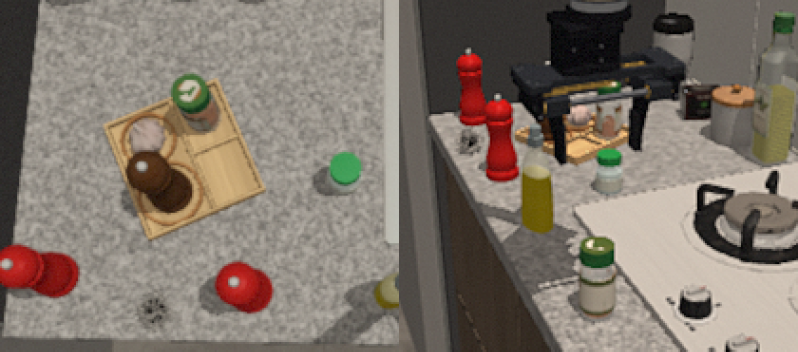

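Garlic, mill and jar a stand in their places: (148,138), (165,190) and (200,105) in the crop. The gripper is over jar b.

Emit:
move_arm:
  plan:
    - {"gripper": 1, "tx": 0.03, "ty": 0, "tz": 1, "ax": 0, "ay": 0, "az": 0}
    - {"gripper": 1, "tx": 0, "ty": 0, "tz": 1, "ax": 0, "ay": 0, "az": 0}
    - {"gripper": 1, "tx": 0, "ty": 0, "tz": 1, "ax": 0, "ay": 0, "az": 0}
    - {"gripper": 1, "tx": 0, "ty": 0, "tz": 1, "ax": 0, "ay": 0, "az": 0}
    - {"gripper": 1, "tx": 0, "ty": 0, "tz": 1, "ax": 0, "ay": 0, "az": 0}
    - {"gripper": 1, "tx": 0, "ty": 0, "tz": 1, "ax": 0, "ay": 0, "az": 0}
    - {"gripper": 1, "tx": 0, "ty": 0, "tz": 0.8, "ax": 0, "ay": 0, "az": 0}
    - {"gripper": 0.8, "tx": 0, "ty": 0, "tz": 0, "ax": 0, "ay": 0, "az": 0}

```text
time: 36.15
tcp_pos: [0.4236, -0.3674, 0.0584]
ee_rot: [-179.9, -0.2, 90.1]
force: [0.8, 0.0, 0.1]
opening: 0.947
grasp_force: 0.0
```

Emit:
move_arm:
  plan:
    - {"gripper": 0.3, "tx": 0, "ty": 0, "tz": 0, "ax": 0, "ay": 0, "az": 0}
    - {"gripper": 0.3, "tx": 0, "ty": 0, "tz": 0, "ax": 0, "ay": 0, "az": 0}
    - {"gripper": 0.3, "tx": 0, "ty": 0, "tz": 0, "ax": 0, "ay": 0, "az": 0}
    - {"gripper": 0.3, "tx": 0, "ty": 0, "tz": 0, "ax": 0, "ay": 0, "az": 0}
    - {"gripper": 0.3, "tx": 0, "ty": 0, "tz": 0, "ax": 0, "ay": 0, "az": 0}
    - {"gripper": 0.3, "tx": 0, "ty": 0, "tz": 0, "ax": 0, "ay": 0, "az": 0}

```text
time: 36.9
tcp_pos: [0.4244, -0.3696, 0.0605]
ee_rot: [180.0, 0.0, 90.0]
force: [-0.5, 0.3, 3.5]
opening: 0.524
grasp_force: 25.0
```

Emit:
move_arm:
  plan:
    - {"gripper": 0.3, "tx": 0, "ty": 0, "tz": -0.5, "ax": 0, "ay": 0, "az": 0}
    - {"gripper": 0.3, "tx": 0, "ty": 0, "tz": -1, "ax": 0, "ay": 0, "az": 0}
    - {"gripper": 0.3, "tx": 0, "ty": 0, "tz": -1, "ax": 0, "ay": 0, "az": 0}
    - {"gripper": 0.3, "tx": 0, "ty": 0, "tz": -1, "ax": 0, "ay": 0, "az": 0}
    - {"gripper": 0.3, "tx": 0, "ty": 0, "tz": -1, "ax": 0, "ay": 0, "az": 0}
    - {"gripper": 0.3, "tx": 0, "ty": 0, "tz": -1, "ax": 0, "ay": 0, "az": 0}
    - {"gripper": 0.3, "tx": 0, "ty": 0, "tz": -1, "ax": 0, "ay": 0, "az": 0}
    - {"gripper": 0.3, "tx": 0, "ty": 0, "tz": -1, "ax": 0, "ay": 0, "az": 0}

```text
time: 37.9
tcp_pos: [0.4241, -0.369, 0.2487]
ee_rot: [-180.0, -0.0, 90.0]
force: [0.0, 0.5, -1.0]
opening: 0.52
grasp_force: 24.9
```

Emit:
move_arm:
  plan:
    - {"gripper": 0.3, "tx": 0, "ty": 0, "tz": -0.8, "ax": 0, "ay": 0, "az": 0}
    - {"gripper": 0.3, "tx": 0.4, "ty": 0.07, "tz": 0, "ax": 0, "ay": 0, "az": 0}
    - {"gripper": 0.3, "tx": 0.9, "ty": 0.3, "tz": 0, "ax": 0, "ay": 0, "az": 0}
    - {"gripper": 0.3, "tx": 0.9, "ty": 0.3, "tz": 0, "ax": 0, "ay": 0, "az": 0}
    - {"gripper": 0.3, "tx": 0.9, "ty": 0.3, "tz": 0, "ax": 0, "ay": 0, "az": 0}
    - {"gripper": 0.3, "tx": 0.9, "ty": 0.3, "tz": 0, "ax": 0, "ay": 0, "az": 0}
    - {"gripper": 0.3, "tx": 0.9, "ty": 0.3, "tz": 0, "ax": 0, "ay": 0, "az": 0}
    - {"gripper": 0.3, "tx": 0.9, "ty": 0.3, "tz": 0, "ax": 0, "ay": 0, "az": 0}

```text
time: 38.9
tcp_pos: [0.4705, -0.2224, 0.266]
ee_rot: [-179.9, -0.1, 90.0]
force: [0.1, -0.7, -1.1]
opening: 0.524
grasp_force: 24.9
```

Emit:
move_arm:
  plan:
    - {"gripper": 0.3, "tx": 0.9, "ty": 0.3, "tz": 0, "ax": 0, "ay": 0, "az": 0}
    - {"gripper": 0.3, "tx": 0.9, "ty": 0.3, "tz": 0, "ax": 0, "ay": 0, "az": 0}
    - {"gripper": 0.3, "tx": 0.9, "ty": 0.3, "tz": 0, "ax": 0, "ay": 0, "az": 0}
    - {"gripper": 0.3, "tx": 0.9, "ty": 0.3, "tz": 0, "ax": 0, "ay": 0, "az": 0}
    - {"gripper": 0.3, "tx": 0.9, "ty": 0.3, "tz": 0, "ax": 0, "ay": 0, "az": 0}
    - {"gripper": 0.3, "tx": 0.9, "ty": 0.3, "tz": 0, "ax": 0, "ay": 0, "az": 0}
    - {"gripper": 0.3, "tx": 0.9, "ty": 0.3, "tz": 0, "ax": 0, "ay": 0, "az": 0}
    - {"gripper": 0.3, "tx": 0.9, "ty": 0.3, "tz": 0, "ax": 0, "ay": 0, "az": 0}

```text
time: 39.9
tcp_pos: [0.5301, -0.0427, 0.2659]
ee_rot: [-179.9, -0.0, 90.0]
force: [-0.1, 0.1, -1.5]
opening: 0.519
grasp_force: 24.9
```

Emit:
move_arm:
  plan:
    - {"gripper": 0.3, "tx": 0.9, "ty": 0.3, "tz": 0, "ax": 0, "ay": 0, "az": 0}
    - {"gripper": 0.3, "tx": 0.9, "ty": 0.3, "tz": 0, "ax": 0, "ay": 0, "az": 0}
    - {"gripper": 0.3, "tx": 0.9, "ty": 0.3, "tz": 0, "ax": 0, "ay": 0, "az": 0}
    - {"gripper": 0.3, "tx": 0.9, "ty": 0.3, "tz": 0, "ax": 0, "ay": 0, "az": 0}
    - {"gripper": 0.3, "tx": 0.9, "ty": 0.3, "tz": 0, "ax": 0, "ay": 0, "az": 0}
    - {"gripper": 0.3, "tx": 0.9, "ty": 0.3, "tz": 0, "ax": 0, "ay": 0, "az": 0}
    - {"gripper": 0.3, "tx": 0.37, "ty": 0.07, "tz": 0, "ax": 0, "ay": 0, "az": 0}
    - {"gripper": 0.3, "tx": 0, "ty": 0, "tz": 0, "ax": 0, "ay": 0, "az": 0}

```text
time: 40.9
tcp_pos: [0.5769, 0.1005, 0.2666]
ee_rot: [-179.9, 0.0, 90.1]
force: [-0.7, -0.9, -1.2]
opening: 0.518
grasp_force: 24.9
```

Emit:
move_arm:
  plan:
    - {"gripper": 0.3, "tx": 0, "ty": 0, "tz": 0, "ax": 0, "ay": 0, "az": -0.84}
    - {"gripper": 0.3, "tx": 0, "ty": 0, "tz": 0, "ax": 0, "ay": 0, "az": -0.84}
    - {"gripper": 0.3, "tx": 0, "ty": 0, "tz": 0, "ax": 0, "ay": 0, "az": -0.84}
    - {"gripper": 0.3, "tx": 0, "ty": 0, "tz": 0, "ax": 0, "ay": 0, "az": -0.84}
    - {"gripper": 0.3, "tx": 0, "ty": 0, "tz": 0, "ax": 0, "ay": 0, "az": -0.84}
    - {"gripper": 0.3, "tx": 0, "ty": 0, "tz": 0, "ax": 0, "ay": 0, "az": 0}
    - {"gripper": 0.3, "tx": 0, "ty": 0, "tz": 0, "ax": 0, "ay": 0, "az": 0}

```text
time: 41.78
tcp_pos: [0.5774, 0.0995, 0.2675]
ee_rot: [-180.0, 0.0, 115.1]
force: [0.2, 0.1, -0.9]
opening: 0.523
grasp_force: 24.9
```

Emit:
move_arm:
  plan:
    - {"gripper": 0.3, "tx": 0, "ty": 0, "tz": 1, "ax": 0, "ay": 0, "az": 0}
    - {"gripper": 0.3, "tx": 0, "ty": 0, "tz": 1, "ax": 0, "ay": 0, "az": 0}
    - {"gripper": 0.3, "tx": 0, "ty": 0, "tz": 1, "ax": 0, "ay": 0, "az": 0}
    - {"gripper": 0.3, "tx": 0, "ty": 0, "tz": 1, "ax": 0, "ay": 0, "az": 0}
    - {"gripper": 0.3, "tx": 0, "ty": 0, "tz": 1, "ax": 0, "ay": 0, "az": 0}
    - {"gripper": 0.3, "tx": 0, "ty": 0, "tz": 0.8, "ax": 0, "ay": 0, "az": 0}
    - {"gripper": 0.3, "tx": 0, "ty": 0, "tz": 0.8, "ax": 0, "ay": 0, "az": 0}
    - {"gripper": 0.3, "tx": 0, "ty": 0, "tz": 0.6, "ax": 0, "ay": 0, "az": 0}

```text
time: 42.78
tcp_pos: [0.5774, 0.1, 0.0864]
ee_rot: [-180.0, -0.0, 115.2]
force: [-0.3, 0.4, -1.2]
opening: 0.519
grasp_force: 24.9
```

Emit:
move_arm:
  plan:
    - {"gripper": 0.3, "tx": 0, "ty": 0, "tz": 0.4, "ax": 0, "ay": 0, "az": 0}
    - {"gripper": 0.3, "tx": 0, "ty": 0, "tz": 0.3, "ax": 0, "ay": 0, "az": 0}
    - {"gripper": 0.3, "tx": 0, "ty": 0, "tz": 0, "ax": 0, "ay": 0, "az": 0}
    - {"gripper": 0.3, "tx": 0, "ty": 0, "tz": 0, "ax": 0, "ay": 0, "az": 0}
    - {"gripper": 0.3, "tx": 0, "ty": 0, "tz": 0, "ax": 0, "ay": 0, "az": 0}

```text
time: 43.4
tcp_pos: [0.5781, 0.1, 0.0708]
ee_rot: [179.9, 0.0, 115.2]
force: [-0.7, -0.2, -1.1]
opening: 0.519
grasp_force: 24.9
```

Emit:
move_arm:
  plan:
    - {"gripper": 0.3, "tx": 0, "ty": 0, "tz": 0.13, "ax": 0, "ay": 0, "az": 0}
    - {"gripper": 0.3, "tx": 0, "ty": 0, "tz": 0, "ax": 0, "ay": 0, "az": 0}
    - {"gripper": 0.55, "tx": 0, "ty": 0, "tz": 0, "ax": 0, "ay": 0, "az": 0}
    - {"gripper": 0.6, "tx": 0, "ty": 0, "tz": 0, "ax": 0, "ay": 0, "az": 0}
    - {"gripper": 0.7, "tx": 0, "ty": 0, "tz": 0, "ax": 0, "ay": 0, "az": 0}
    - {"gripper": 0.7, "tx": 0, "ty": 0, "tz": 0, "ax": 0, "ay": 0, "az": 0}
    - {"gripper": 0.7, "tx": 0, "ty": 0, "tz": -0.5, "ax": 0, "ay": 0, "az": 0}
    - {"gripper": 0.7, "tx": 0, "ty": 0, "tz": -1, "ax": 0, "ay": 0, "az": 0}

```text
time: 44.4
tcp_pos: [0.5767, 0.1, 0.1042]
ee_rot: [-179.9, -0.1, 115.2]
force: [0.2, 0.3, -0.3]
opening: 0.701
grasp_force: 0.0
```

Emit:
move_arm:
  plan:
    - {"gripper": 0.7, "tx": 0, "ty": 0, "tz": -1, "ax": 0, "ay": 0, "az": 0}
    - {"gripper": 0.7, "tx": 0, "ty": 0, "tz": -1, "ax": 0, "ay": 0, "az": 0}
    - {"gripper": 0.7, "tx": 0, "ty": 0, "tz": -1, "ax": 0, "ay": 0, "az": 0}
    - {"gripper": 0.7, "tx": 0, "ty": 0, "tz": -1, "ax": 0, "ay": 0, "az": 0}
    - {"gripper": 0.7, "tx": 0, "ty": 0, "tz": -1, "ax": 0, "ay": 0, "az": 0}
    - {"gripper": 0.7, "tx": 0, "ty": 0, "tz": -1, "ax": 0, "ay": 0, "az": 0}
    - {"gripper": 0.7, "tx": -1, "ty": 0, "tz": 0, "ax": 0, "ay": 0, "az": 0}
    - {"gripper": 0.7, "tx": -1, "ty": 0, "tz": 0, "ax": 0, "ay": 0, "az": 0}

```text
time: 45.4
tcp_pos: [0.5995, 0.0545, 0.2562]
ee_rot: [179.9, 0.1, 115.3]
force: [-0.3, 0.3, 0.6]
opening: 0.701
grasp_force: 0.0
```

Emit:
move_arm:
  plan:
    - {"gripper": 0.7, "tx": -1, "ty": 0, "tz": 0, "ax": 0, "ay": 0, "az": 0}
    - {"gripper": 0.7, "tx": -1, "ty": 0, "tz": 0, "ax": 0, "ay": 0, "az": 0}
    - {"gripper": 0.7, "tx": -1, "ty": 0, "tz": 0, "ax": 0, "ay": 0, "az": 0}
    - {"gripper": 0.7, "tx": -1, "ty": 0, "tz": 0, "ax": 0, "ay": 0, "az": 0}
    - {"gripper": 0.7, "tx": -1, "ty": 0, "tz": 0, "ax": 0, "ay": 0, "az": 0}
    - {"gripper": 0.7, "tx": -1, "ty": 0, "tz": 0, "ax": 0, "ay": 0, "az": 0}
    - {"gripper": 0.7, "tx": -1, "ty": 0, "tz": 0, "ax": 0, "ay": 0, "az": 0}
    - {"gripper": 0.7, "tx": -1, "ty": 0, "tz": 0, "ax": 0, "ay": 0, "az": 0}

```text
time: 46.4
tcp_pos: [0.6847, -0.1278, 0.2541]
ee_rot: [-180.0, -0.0, 115.2]
force: [-0.1, 0.1, -0.0]
opening: 0.7
grasp_force: 0.0
```

```bash
python3 - <<'E'
from h import *
import cv2
t=r.grab_frame("top")[90:275,140:350,::-1]; s=r.grab_frame("side")[110:295,220:430,::-1]
cv2.imwrite("pics/g7.png",cv2.resize(np.hstack([t,s]),None,fx=1.9,fy=1.9,interpolation=3))
E
```

```text
(no output)
```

View pics/g7.png

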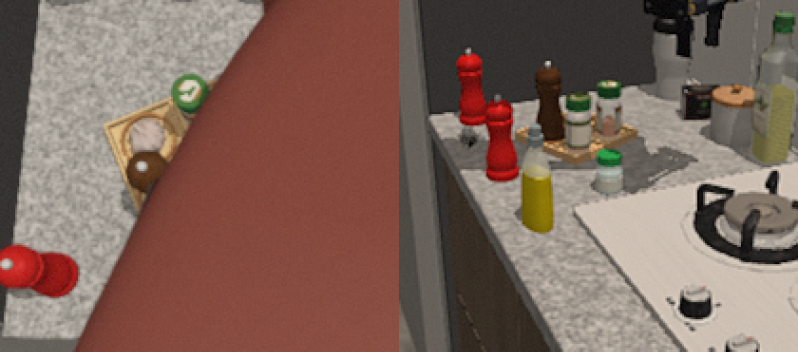

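Both jars, the mill and the garlic stand in the caddy in the side view, but the arm hides the top view. I'll back off for one clear check.

Emit:
move_arm:
  plan:
    - {"gripper": 0.7, "tx": -1, "ty": -0.8, "tz": 0, "ax": 0, "ay": 0, "az": 0}
    - {"gripper": 0.7, "tx": -1, "ty": -0.8, "tz": 0, "ax": 0, "ay": 0, "az": 0}
    - {"gripper": 0.7, "tx": -1, "ty": -0.8, "tz": 0, "ax": 0, "ay": 0, "az": 0}
    - {"gripper": 0.7, "tx": -1, "ty": -0.8, "tz": 0, "ax": 0, "ay": 0, "az": 0}
    - {"gripper": 0.7, "tx": -1, "ty": -0.8, "tz": 0, "ax": 0, "ay": 0, "az": 0}
    - {"gripper": 0.7, "tx": -1, "ty": -0.8, "tz": 0, "ax": 0, "ay": 0, "az": 0}
    - {"gripper": 0.7, "tx": -1, "ty": -0.8, "tz": 0, "ax": 0, "ay": 0, "az": 0}
    - {"gripper": 0.7, "tx": -1, "ty": -0.8, "tz": 0, "ax": 0, "ay": 0, "az": 0}

```text
time: 47.5
tcp_pos: [0.6244, -0.3758, 0.2542]
ee_rot: [180.0, -0.0, 115.3]
force: [-0.0, -0.1, 0.6]
opening: 0.698
grasp_force: 0.0
```

```bash
python3 - <<'E'
from h import *
import cv2
t=r.grab_frame("top")[120:275,140:340,::-1]
cv2.imwrite("pics/g8.png",cv2.resize(t,None,fx=3.8,fy=3.8,interpolation=3))
for P in [(.6523,.1342,.112),(.578,.0995,.112),(.5478,.1737,.153),(.6203,.2075,.057)]:
    u,v=proj("top",P); print(round((u-140)*3.8),round((v-120)*3.8))
E
```

```text
379 68
429 188
282 217
278 144
```

View pics/g8.png

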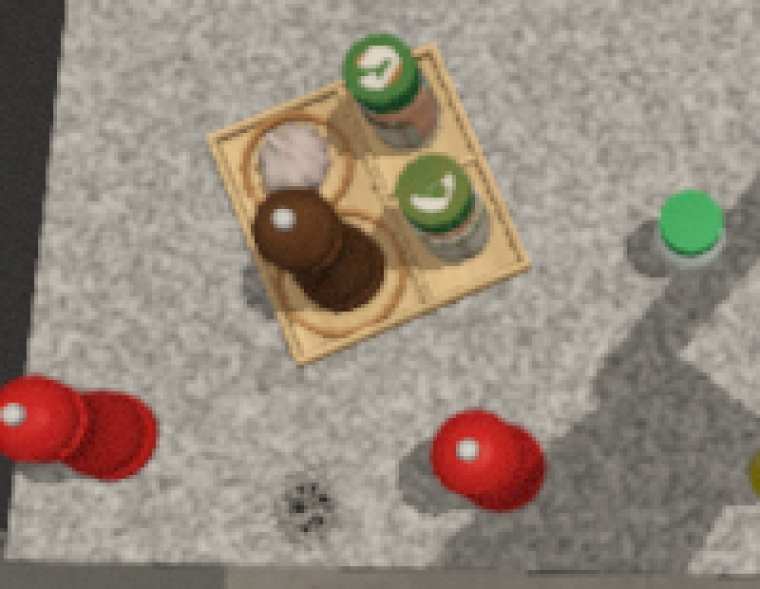

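The clear view matches the predicted positions: jar tops at (382,68) and (434,190), mill nut at (284,216), garlic inside the small ring. The scourer and the short jar are untouched.

```bash
python3 -c "
from rig import r
print(r.finish_job())"
```

```text
the job is handed in; nothing more can be done
None
```

I placed the garlic bulb, then the pepper mill, then the two tall spice jars upright in their own places in the caddy, left the scourer, dish soap and short jar where they were, and handed the job in at about 48 s of the 107 s allowed (the hand-in returned no verdict).

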